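# Snap a test weight onto a spring-gated hook and tug-test it

### The job

Take the small steel weight that has a ring on top, push its ring inward past the sprung gate of the snap hook on the bench stand so that the gate snaps shut behind it, then tug the ring straight back against the inside of the shut gate until the hook's end play is used up and hold a steady pull of about 10 N for a second to check that it holds. Leave the weight hanging still from the hook's straight bar, let go, never push or pull the hook with 20 N or more, and leave everything else where it is.

Things in the scene. Friction and masses are not known exactly. Their poses are not given: they have to be found in the camera images.
- ring_weight: Loose plain steel test weight, 0.18 to 0.35 kg: round foot 40 mm across and 32 mm tall, on it an upright ring, on that a flat grip lug; 108 mm tall in all. Origin: centre of the underside, z up. The ring stands in the body's y-z plane, so its hole looks along the body's x; front and back are alike.
- ring_centre (a point): Centre of the ring's hole, 59 mm above the weight's underside. The ring is 46 mm outside, its hole 32 mm, its wire 7 mm thick.
- lug (a point): Middle of the grip lug on the ring, 95 mm above the underside. The lug is 8 mm thick (along the body's x), 24 mm wide (along y) and stands from 80 to 108 mm above the underside. Pinch it across its 8 mm from above, fingertips no lower than 82 mm above the underside so that they stay above the hook.
- snap_hook: Steel snap hook lying level, 170 mm above the bench. Origin: on the axis of its straight load bar, in line with the shut gate; +x along the bar from its free nose to the stand, y left of that, z up. The bar (8 mm thick, on y = 0) starts at the nose, x = -10 mm, which curls to y = 8 mm. Its shank has some 16 mm of stiff end play along x in the stand's bush (5 N drags it); where it stands in it varies, the end is felt.
- loop_back (a point): Back of the loop, at hook x = 75 mm, y = 0, where the other side bar meets the load bar. That side bar (8 mm thick) lies at y = 47 mm from x = 0 to 48 mm, then curves round to here. The opening between the bars, at x = 0, is closed by the gate.
- gate_mid (a point): Point on the gate, 25 mm from its hinge. The gate, a 5 mm rod, hinges about the vertical at hook x = 0, y = 44 mm and reaches across to the nose. A ring goes on along +x, facing along x and centred on y = 0, z = 0: one side of its wire pushes the gate at y = 20 mm, the other passes outside the hook.
- gate (a joint): Gate angle, rad: 0 shut against the nose (it cannot open outward), growing to 1.25 as pressed inward. A spring shuts it: pushing with the ring takes about 1.5 to 5 N. It lets the wire past when the ring's centre is at about hook x = 35 mm. Pulled back, the ring meets the inside of the shut gate at x = 6 mm.
- bar_rest (a point): Point on the load bar's axis at hook x = 40 mm, where the ring may be left. There is room for the ring's centre from x = 6 to 55 mm; a ring hanging on the bar has its centre 12 mm below the bar's axis.
- post_top (a point): Top of the stand's square 30 mm post, 178 mm above the bench, at some 115 mm along hook x, depending on the play. Its base plate is 120 x 100 x 10 mm. Nothing of the hook or stand rises more than 9 mm above the load bar's axis.
- knob_weight: Bystander: loose steel weight with the same round foot but a small solid knob (60 mm tall in all) and no ring. Origin: centre of the underside. Leave it.
- spanner: Bystander: loose open-ended spanner, 126 mm long, flat on the bench; origin at the centre of its underside.
- side_cutters: Bystander: loose side cutters, 118 x 108 x 12 mm; origin at the centre of the underside.
- stubby_driver: Bystander: loose stubby screwdriver, 88 mm long, 30 mm thick; origin at the centre of the underside.
There are look-alikes about, which are no part of the job. Leave any green look-alike of the ring_weight alone.

How it is judged (in metres and radians):
On the way, in this order (a step that is already met when the one before it is completed fails the run):
1. the ring is through: the load bar is in its hole, it is inside the loop and the gate has snapped shut behind it (x of ring_centre in the frame of snap_hook between 0.014 and 0.066 m and y of ring_centre in the frame of snap_hook between -0.016 and 0.016 m and z of ring_centre in the frame of snap_hook between -0.018 and 0.016 m and angle between the x axis of ring_weight and the x axis of snap_hook, either way round below 0.6 rad and value of joint gate below 0.08 rad), for 0.1 s.
2. the ring is pulled back against the inside of the shut gate with 7 to 14 N for half a second (x of ring_centre in the frame of snap_hook between 0.001 and 0.011 m and contact force between ring_weight and snap_hook between 7 and 14 N and y of ring_centre in the frame of snap_hook between -0.016 and 0.016 m and z of ring_centre in the frame of snap_hook between -0.018 and 0.016 m and angle between the x axis of ring_weight and the x axis of snap_hook, either way round below 0.6 rad and value of joint gate below 0.08 rad), for 0.5 s.
At the end, for the whole second after the job is handed in: The ring hangs on the load bar inside the loop (ring centre 3 to 68 mm behind the gate line, within 16 mm sideways of the bar, 7 to 18 mm below it, ring facing along the bar within 0.6 rad), the gate is shut (under 0.08 rad), the weight is released and at rest (under 0.06 m/s) (x of ring_centre in the frame of snap_hook between 0.003 and 0.068 m and z of ring_centre in the frame of snap_hook between -0.018 and -0.007 m and y of ring_centre in the frame of snap_hook between -0.016 and 0.016 m and z of ring_centre in the frame of snap_hook below 0.016 m and angle between the x axis of ring_weight and the x axis of snap_hook, either way round below 0.6 rad and value of joint gate below 0.08 rad and linear speed of ring_weight below 0.06 m/s and contact force between the fingers and ring_weight below 0.1 N); the robot touches nothing.
It fails at once if the weight presses on the hook with 20 N or more (contact force between ring_weight and snap_hook above 20 N).
It fails at once if the arm or its fingers press on the hook with 20 N or more (contact force between any of the arm, the fingers and snap_hook above 20 N).
It fails at once if the knob weight, spanner, side cutters or stubby driver is moved more than 20 mm (distance of any of knob_weight, spanner, side_cutters, stubby_driver from where it was at the start of the episode above 0.02 m).
It also fails if it takes over 70 s, if anything falls off the work surface, if the arm or the gripper's body presses on something with over 40 N, if the wrist force passes 120 N, or if a joint passes its speed limit or range.

### The arm

A 6-joint arm with a two-finger parallel gripper is mounted at the origin on a cart in front of the work surface, level with it; the furniture and walls round the work are solid. World frame = base frame: x ahead of the robot, y to its left, z up, the work surface at z = 0. Lengths are in mm, angles in rad, forces in N, time in s.
With the tool pointing down it reaches from about 350 to 775 mm from the base axis. Payload 7.3 kg.
Tool frame: the origin (TCP) lies midway between the tips of the shut fingers; the grasp point (between the pads) lies 19 mm behind it; x points along the fingers, y is the direction in which the jaws open and shut, and the axes are right-handed (so a half turn about x gives the same grasp; the last joint's range is limited). The gripper opens to 92 mm and grips with 3 to 60 N. Pads are 19 mm wide; open, the fingers measure 130 mm over their backs; the gripper's body (75 mm by 190 mm) begins 47 mm behind the grasp point.
Start: joints at [-1.443, 0.342, 1.524, -0, 1.275, -0.146], TCP at [141.978, -505.457, 226.741] pointing down, gripper open.
Joint ranges: [-2.53, 2.53], [-0.77, 2.02], [0.04, 2.7], [-1, 4.14], [0.28, 2.66], [-3.11, 3.11]. Speed limits (rad/s): [2.57, 2.57, 3.14, 3.14, 3.14, 3.14].

### API

Orientations are given as [roll, pitch, yaw] about the fixed x, y, z axes, in that order (R = Rz(yaw) Ry(pitch) Rx(roll)).
In Python, from plant import bot gives the robot as it stands. The module is installed in compiled form; this text tells all that it offers.
- The arm moves only by the shell command python3 -m handwheel 'ROWS' [OPENING]. ROWS is JSON, a list that holds one entry, the list of rows, each a list of 4 numbers: the shift along the tool's x, y, z in cm, then the turn about the tool's x in rad. A call has 1 to 8 rows; each row shifts and turns the commanded pose from where the row before left it, along the tool's axes as they then stand; what a row does not reach is not made up. A row lasts 1/12 s, in which the tool goes at most 41.7 mm and 7.16 degrees, less where a joint would pass 70% of its speed; a pose out of reach is approached as far as the arm can. A call is refused whole if a number of a shift passes 4.17 or a number of a turn 0.125, either way. A call with a gripper value outside its range is refused whole. OPENING is the opening, from 0 (shut) to 1 (fully open), set as the call begins (- or left out, the last holds). The fingers move at their own pace and stop on an object; the grip force is fixed at half the most. Time passes only in rows, so rows that do not move let the fingers close. It gives the time, the measured TCP pose, the force and the opening at its end, in the units of the state.
- bot.get_obs(): the state, without advancing time (a new reading comes with each control period).
- bot.capture(name): name is "side" or "top" or "wrist"; returns (picture, depth): 384x512x3 uint8, red, green, blue; 384x512 float32, mm along the optical axis (not along the pixel's ray), 0 where there is no reading.
- bot.camera_model(name): a dict with "fx", "fy", "cx", "cy" (pixels), "position" and "rotation" of the camera in the world. Camera axes: x right, y down, z forward; pixel columns grow to the right and rows downward; lengths in mm; the calibration is good to about 2 mm. A picture is of the moment at which its call begins: read the wrist's pose just before it. camera_model takes no time and is no camera call; for the wrist camera it gives the pose at the moment of the call.
- bot.close_job(): hands the job in, once; it reports no verdict.
Trained networks look in the newest picture that a camera, given by its name, has taken for a name from the list of things; names that differ only in an ending like _2 or _b are one class to them, and where a whole thing is asked for, a point or a joint stands for the part that bears it (a point fixed in the world has none). Each returns a list of dicts, best first, with "conf" (0 to 1); they miss things now and then, are a little off and sometimes report something else, mostly with a low value. They report only what shows in the picture. A call takes as long as a camera call. They do not tell look-alikes from the thing itself.
- bot.find_in(camera, label): "bbox" ([left, top, width, height] in pixels, round what is visible of it).
- bot.spot_point(camera, label): "point" ([column, row] in pixels: a listed point, or the origin of a listed thing).
The state is a dict: "time": time; "joint_positions": joint angles; "dq": joint speeds; "tau": joint torques, N m; "tool_pos": TCP position; "tcp_rot": TCP orientation; "contact_force": force on the tool from outside, world axes, zero at the start; "moment": the same for the moment, N m; "grip_width": finger opening in mm.
Only numpy, scipy, OpenCV 4.12 (cv2) and the standard library are available. Lean on these libraries where they do the work, as an engineer would, in place of code of your own. Each camera call takes 0.05 s, during which the arm holds its last target.

## Working session

There is one attempt and no reset: what is moved stays moved. The work goes in short steps, Python scripts to look and compute and a shell command to move; the robot and the scene stay as the last step left them, time stands still between calls to the robot, and variables do not carry over. Pictures are saved under pics/ and viewed, and the job is handed in when it is done.

```bash
mkdir -p pics; ls; cat > h.py <<'E'
import numpy as np, cv2
from plant import bot
def cap(n,f):
    m=bot.camera_model(n); p,d=bot.capture(n); cv2.imwrite('pics/'+f+'.png',cv2.cvtColor(p,cv2.COLOR_RGB2BGR)); np.savez('pics/'+f+'.npz',p=p,d=d,R=np.array(m['rotation']),t=np.array(m['position']),k=np.array([m['fx'],m['fy'],m['cx'],m['cy']])); return p,d,m
def Rm(m):
    return np.array(m['rotation']).reshape(3,3)
def world(m,d,u,v,dep=None):
    z=d[int(round(v)),int(round(u))] if dep is None else dep
    c=np.array([(u-m['cx'])/m['fx'],(v-m['cy'])/m['fy'],1])*z
    return Rm(m)@c+np.array(m['position'])
E
python3 - <<'E'
from h import *
o=bot.get_obs(); print(o)
for n in ['side','top','wrist']:
    p,d,m=cap(n,n+'0'); print(n,m)
    for l in ['ring_weight','snap_hook','knob_weight','spanner','side_cutters','stubby_driver']:
        print(l,[(r['bbox'],round(r['conf'],2)) for r in bot.find_in(n,l)][:4])
    for l in ['ring_centre','lug','snap_hook','loop_back','gate_mid','bar_rest','post_top']:
        print(l,[(np.round(r['point']),round(r['conf'],2),world(m,d,*np.clip(r['point'],0,383)).round() if 0 else world(m,d,r['point'][0],r['point'][1]).round()) for r in bot.spot_point(n,l)][:3])
E
```

```text
pics
{'time': 0.0, 'joint_positions': array([-1.44302375e+00,  3.42694993e-01,  1.52500582e+00, -2.36316727e-05,
        1.27536666e+00, -1.46012240e-01]), 'dq': array([0.00139285, 0.0010862 , 0.00054576, 0.0003877 , 0.00142724,
       0.00039364]), 'tau': array([ 1.17280113e-03, -4.31239522e+01, -2.44218636e+01,  7.18871481e-02,
        5.60763048e-02, -1.26902819e-04]), 'tool_pos': array([ 141.90561441, -505.04940726,  226.06324952]), 'tcp_rot': array([-1.70148735,  1.56932134,  1.71389702]), 'contact_force': array([ 1.06195029, -0.4057523 ,  0.42682424]), 'moment': array([ 0.04443633, -0.01316865, -0.01309801]), 'grip_width': 91.6897167269386}
side {'fx': 470.06921698286345, 'fy': 470.06921698286345, 'cx': 254.60895170587617, 'cy': 196.67403050457762, 'position': array([215.76303442, 917.43519069, 836.61876807]), 'rotation': array([-2.19660356,  0.01551126, -2.80280422])}
ring_weight [([255.9, 296.4, 18.2, 46.4], 0.83), ([222.9, 163.0, 40.2, 19.6], 0.53)]
snap_hook [([227.6, 162.3, 29.4, 16.6], 0.68)]
knob_weight [([238.2, 281.0, 15.1, 21.7], 0.84), ([216.1, 287.5, 21.6, 44.1], 0.48)]
spanner [([292.0, 199.0, 36.7, 14.2], 0.59), ([216.1, 284.0, 18.9, 46.5], 0.25)]
side_cutters [([287.9, 161.1, 38.4, 20.0], 0.5)]
stubby_driver [([177.5, 260.0, 20.2, 28.4], 0.88), ([224.5, 162.0, 37.6, 18.8], 0.62), ([216.7, 286.9, 19.7, 44.9], 0.31)]Traceback (most recent call last):
  File "<stdin>", line 8, in <module>
  File "h.py", line 10, in world
    return Rm(m)@c+np.array(m['position'])
           ~~^^^
  File "h.py", line 6, in Rm
    return np.array(m['rotation']).reshape(3,3)
           ~~~~~~~~~~~~~~~~~~~~~~~~~~~~~~~^^^^^
ValueError: cannot reshape array of size 3 into shape (3,3)
```

```bash
python3 - <<'E'
s=open('h.py').read()
s=s.replace("return np.array(m['rotation']).reshape(3,3)","return Rotation.from_euler('xyz',m['rotation']).as_matrix()").replace("import numpy","from scipy.spatial.transform import Rotation\nimport numpy",1)
open('h.py','w').write(s)
E
python3 - <<'E'
from h import *
for n in ['side','top','wrist']:
    p,d,m=cap(n,n+'0'); print(n,m)
    if n!='side':
      for l in ['ring_weight','snap_hook','knob_weight','spanner','side_cutters','stubby_driver']:
        print(l,[(r['bbox'],round(r['conf'],2)) for r in bot.find_in(n,l)][:4])
    for l in ['ring_centre','lug','snap_hook','loop_back','gate_mid','bar_rest','post_top']:
        print(l,[(np.round(r['point']),round(r['conf'],2),world(m,d,r['point'][0],r['point'][1]).round()) for r in bot.spot_point(n,l)][:3])
E
```

```text
side {'fx': 470.06921698286345, 'fy': 470.06921698286345, 'cx': 254.60895170587617, 'cy': 196.67403050457762, 'position': array([215.76303442, 917.43519069, 836.61876807]), 'rotation': array([-2.19660356,  0.01551126, -2.80280422])}
ring_centre [(array([226., 304.]), 0.76, array([516., 290.,  52.]))]
lug [(array([224., 296.]), 0.91, array([508., 312.,  99.])), (array([267., 302.]), 0.82, array([420., 297.,  99.]))]
snap_hook [(array([187., 282.]), 0.7, array([651., 218.,   4.])), (array([223., 302.]), 0.67, array([510., 314.,  85.])), (array([256., 168.]), 0.51, array([570., -69., 172.]))]
loop_back [(array([231., 164.]), 0.77, array([641., -65., 174.]))]
gate_mid []
bar_rest [(array([244., 167.]), 0.68, array([606., -73., 167.])), (array([258., 169.]), 0.57, array([563., -64., 175.])), (array([223., 296.]), 0.28, array([509., 316., 104.]))]
post_top [(array([217., 159.]), 0.72, array([683., -70., 178.]))]
top {'fx': 389.9999076691702, 'fy': 389.9999076691702, 'cx': 260.32088323645365, 'cy': 184.80110963991677, 'position': array([ 396.20272312,   13.63395161, 1440.9901333 ]), 'rotati
[... 701 characters left out ...]
5., -67.,   2.]))]
loop_back [(array([282., 148.]), 0.63, array([650., -76., 172.]))]
gate_mid [(array([275., 171.]), 0.42, array([598., -61.,   6.]))]
bar_rest [(array([284., 164.]), 0.44, array([625., -93.,   6.]))]
post_top [(array([284., 140.]), 0.61, array([675., -81., 178.]))]
wrist {'fx': 290.1781355885369, 'fy': 290.1781355885369, 'cx': 258.3522995732045, 'cy': 192.49128206620708, 'position': array([ 212.71453471, -486.3409059 ,  384.25103272]), 'rotation': array([ 2.86660440e+00, -1.01724112e-03, -1.29661360e+00])}
ring_weight []
snap_hook []
knob_weight []
spanner []
side_cutters []
stubby_driver []
ring_centre []
lug []
snap_hook []
loop_back []
gate_mid []
bar_rest []
post_top []
```

View pics/top0.png

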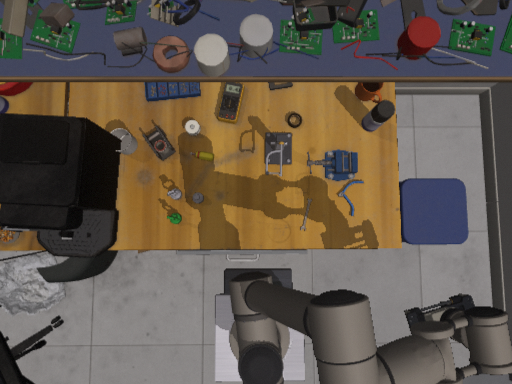

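View pics/side0.png

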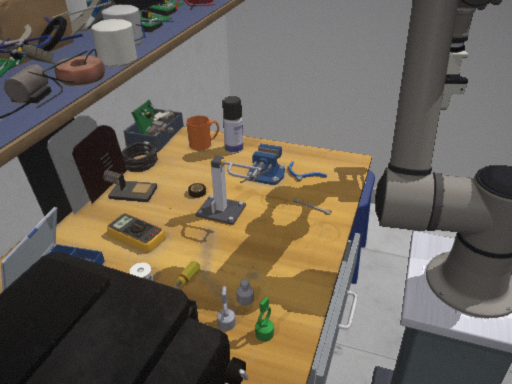

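View pics/wrist0.png

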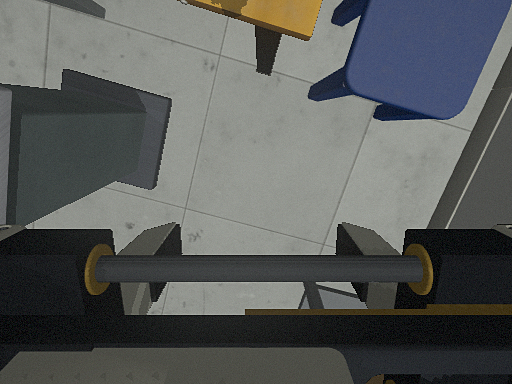

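```bash
python3 - <<'E'
import cv2,numpy as np
a=cv2.imread('pics/side0.png'); b=cv2.imread('pics/top0.png')
A=cv2.resize(a[145:230,185:335],None,fx=5,fy=5,interpolation=cv2.INTER_CUBIC)
cv2.imwrite('pics/c1.png',A)
cv2.imwrite('pics/c2.png',np.hstack([cv2.resize(a[255:345,170:290],(400,300),interpolation=cv2.INTER_CUBIC),cv2.resize(b[120:240,150:310],(400,300),interpolation=cv2.INTER_CUBIC)]))
E
```

```text
(no output)
```

View pics/c1.png

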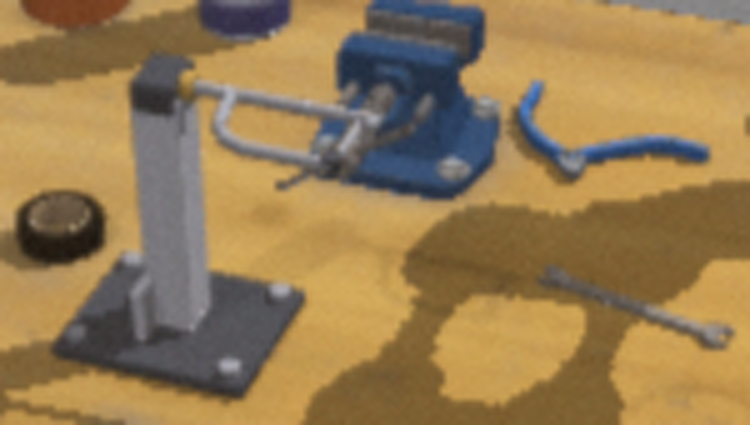

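View pics/c2.png

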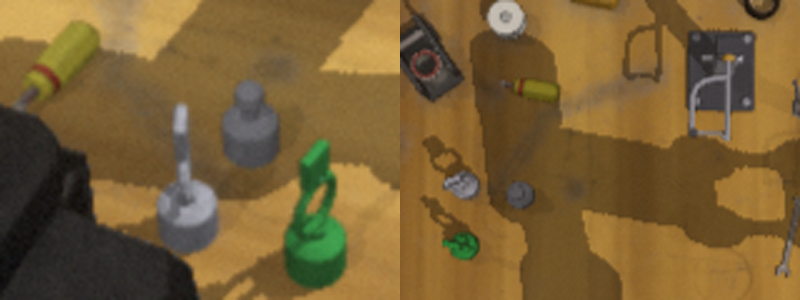

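```bash
python3 - <<'E'
from h import *
m=bot.camera_model('top'); d=np.load('pics/top0.npz')['d']
def grid(us,vs):
    for v in vs: print(v,[world(m,d,u,v).round().astype(int).tolist() for u in us])
grid([60,100,112,118,125],[130,170,200,230,245])
print('shelf');grid([100,170,260,330],[60,75,79,83])
print('stand');grid([268,288],[135,160]); grid([282],[148,150,155,160,165,170])
o=bot.get_obs(); print(Rotation.from_euler('xyz',o['tcp_rot']).as_matrix().round(3), o['time'])
for l in ['side','top']:
  m=bot.camera_model(l); D=np.load(f'pics/{l}0.npz')['d'];
  P=[]
  for v in range(384):
    for u in range(512):
      if D[v,u]>0:
        P.append(world(m,D,u,v))
  P=np.array(P); np.save(f'pics/P{l}.npy',P.reshape(-1,3))
  for name,(cx,cy,r) in dict(ring=(505,310,45),knob=(505,245,30)).items():
    q=P[(np.hypot(P[:,0]-cx,P[:,1]-cy)<r)&(P[:,2]>12)]
    print(l,name,len(q),[ (h,q[(q[:,2]>h)&(q[:,2]<h+20)].mean(0).round().tolist(),((q[:,2]>h)&(q[:,2]<h+20)).sum()) for h in (12,30,50,70,85)])
  q=P[(P[:,2]>150)&(P[:,2]<190)&(P[:,0]>500)&(P[:,0]<720)&(P[:,1]>-150)&(P[:,1]<0)]
  print(l,q[np.argsort(q[:,0])].round().astype(int).tolist()[::3])
E
```

```text
130 [[666, 562, 359], [700, 505, 222], [755, 550, 1], [738, 502, 71], [737, 476, 74]]
170 [[555, 563, 346], [577, 514, 187], [591, 510, 93], [599, 510, 35], [604, 496, 2]]
200 [[470, 559, 345], [481, 518, 169], [488, 516, 69], [396, 14, 1441], [492, 494, -2]]
230 [[384, 698, 57], [383, 560, 54], [383, 518, 51], [383, 516, -3], [383, 488, 5]]
245 [[332, 698, 52], [331, 558, 52], [330, 526, 25], [329, 512, 3], [328, 486, 5]]
shelf
60 [[808, 398, 504], [795, 218, 532], [809, 0, 502], [809, -176, 501]]
75 [[770, 398, 502], [769, 224, 503], [769, 1, 505], [768, -174, 506]]
79 [[760, 398, 500], [762, 226, 495], [761, 0, 497], [760, -175, 500]]
83 [[938, 602, -1], [937, 336, 2], [938, -6, 0], [938, -274, 0]]
stand
135 [[733, -35, 12], [731, -110, 16]]
160 [[637, -34, 16], [637, -108, 16]]
148 [[651, -76, 172]]
150 [[644, -75, 175]]
155 [[628, -76, 170]]
160 [[638, -87, 9]]
165 [[619, -86, 10]]
170 [[602, -87, -3]]
[[ 0.     0.27  -0.963]
 [-0.    -0.963 -0.27 ]
 [-1.     0.    -0.   ]] 2.2
side ring 389 [(12, [509.0, 311.0, 25.0], np.int64(196)), (30, [512.0, 306.0, 33.0], np.int64(123)), (
[... 4064 characters left out ...]
[659, -69, 180], [664, -76, 174], [665, -69, 183], [667, -66, 174], [669, -75, 182], [670, -69, 177], [671, -64, 156], [672, -60, 167], [673, -79, 180], [673, -62, 178], [674, -82, 175], [675, -56, 172], [676, -62, 182], [676, -56, 180], [676, -72, 178], [678, -78, 185], [679, -69, 182], [679, -66, 180], [680, -82, 178], [683, -66, 181], [683, -76, 180], [683, -86, 178], [684, -89, 175], [686, -85, 180], [686, -69, 180], [686, -59, 179], [689, -62, 182], [689, -72, 180], [690, -86, 178], [690, -59, 177], [692, -66, 182], [693, -89, 179], [693, -72, 178], [694, -86, 174], [696, -76, 180], [697, -66, 179], [698, -63, 174]]<stdin>:19: RuntimeWarning: Mean of empty slice.
  ret = um.true_divide(
```

```bash
python3 -m handwheel '[[[-0.8,0,-4,-0.078],[-0.8,0,-4,-0.078],[-0.8,0,-4,-0.078],[-0.8,0,-4,-0.078],[-0.8,0,-4,-0.078],[-0.8,0,-4,-0.078],[-0.8,0,-4,-0.078],[-0.8,0,-4,-0.078]]]' 0.6
python3 -m handwheel '[[[0,0,-4.1,-0.078],[0,0,-4.1,-0.078],[0,0,-4.1,-0.078],[0,0,-4.1,-0.078],[0,0,-4.1,-0.078],[0,0,-4.1,-0.078],[0,0,-4.1,-0.078],[0,0,0,0]]]'
```

```text
time: 2.87
tool_pos: [412.5, -340.4, 291.0]
tcp_rot: [1.426, 1.57, -0.814]
contact_force: [0.5, -0.4, -0.3]
grip_width: 55.7
time: 3.53
tool_pos: [532.4, -78.3, 290.8]
tcp_rot: [3.061, 1.568, 1.374]
contact_force: [-0.0, 0.4, -0.9]
grip_width: 55.5
```

```bash
cat > w.py <<'E'
import sys
from h import *
f=sys.argv[1]; o=bot.get_obs(); R=Rotation.from_euler('xyz',o['tcp_rot']).as_matrix()
print('t',o['time'],'tcp',o['tool_pos'].round(1),'yaw',np.arctan2(R[1,1],R[0,1]).round(4),'F',o['contact_force'].round(1),'w',o['grip_width'].round(1))
p,d,m=cap('wrist',f)
for l in sys.argv[2:]:
    print(l,[(np.round(r['point'],1).tolist(),round(r['conf'],2),world(m,d,r['point'][0],r['point'][1]).round(1).tolist()) for r in bot.spot_point('wrist',l)][:3])
E
python3 w.py wh1 snap_hook loop_back gate_mid bar_rest post_top
```

```text
Traceback (most recent call last):
  File "w.py", line 4, in <module>
    print('t',o['time'],'tcp',o['tool_pos'].round(1),'yaw',np.arctan2(R[1,1],R[0,1]).round(4),'F',o['contact_force'].round(1),'w',o['grip_width'].round(1))
                                                                                                                                  ^^^^^^^^^^^^^^^^^^^^^
AttributeError: 'float' object has no attribute 'round'
```

```bash
sed -i "s/o\['grip_width'\].round(1)/round(o['grip_width'],1)/" w.py
python3 w.py wh1 snap_hook loop_back gate_mid bar_rest post_top
```

```text
t 3.5333 tcp [532.4 -78.3 290.8] yaw -0.1165 F [-0.   0.4 -0.9] w 55.5
snap_hook [([294.5, 174.1], 0.72, [569.3, -69.2, 172.8]), ([417.1, 166.3], 0.47, [684.2, -73.8, 178.4])]
loop_back [([366.4, 164.3], 0.57, [639.4, -68.0, 170.8])]
gate_mid [([290.9, 159.4], 0.44, [567.1, -54.6, 172.1])]
bar_rest [([336.3, 173.2], 0.97, [609.2, -72.6, 174.4])]
post_top [([416.7, 167.1], 0.62, [684.1, -74.7, 177.8])]
```

View pics/wh1.png

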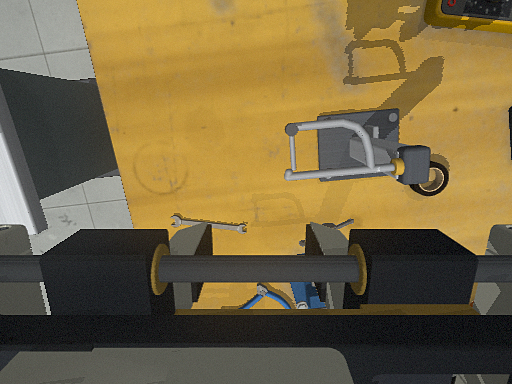

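```bash
cat > fit.py <<'E'
import sys
from h import *
z=np.load('pics/'+sys.argv[1]+'.npz'); d=z['d']; k=z['k']; R=Rotation.from_euler('xyz',z['R']).as_matrix()
v,u=np.nonzero(d>0); c=np.stack([(u-k[2])/k[0],(v-k[3])/k[1],np.ones(len(u))])*d[v,u]
P=(R@c).T+z['t']; np.save('pics/P.npy',P)
q=P[(P[:,2]>160)&(P[:,2]<182)&(P[:,0]>535)&(P[:,0]<665)&(P[:,1]>-95)&(P[:,1]<-5)]
print(len(q),'z',np.percentile(q[:,2],[5,50,95]))
lo=q[(q[:,1]<-58)&(q[:,0]>580)&(q[:,0]<660)]; hi=q[(q[:,1]>-35)&(q[:,0]>575)&(q[:,0]<608)]
for b in (lo,hi): f=np.polyfit(b[:,0],b[:,1],1); print('slope',f[0],'y at570',np.polyval(f,570),'at610',np.polyval(f,610),len(b))
g=q[(q[:,1]>-55)&(q[:,1]<-35)&(q[:,0]<600)]; print('gate',g.mean(0),len(g), np.polyfit(g[:,1],g[:,0],1))
print('minx',np.sort(q[:,0])[:5]); 
lb=q[(q[:,1]>-55)&(q[:,1]<-40)&(q[:,0]>600)]; print('back curve',lb.mean(0))
t=P[(P[:,2]>172)&(P[:,2]<184)&(P[:,0]>660)&(P[:,0]<710)&(np.abs(P[:,1]+73)<25)]; print('post x',np.percentile(t[:,0],[2,50,98]),'y',np.percentile(t[:,1],[2,50,98]))
E
python3 fit.py wh1
```

```text
2165 z [170.42200387 172.8168138  174.571975  ]
slope 0.01864583248511774 y at570 -71.81909252097248 at610 -71.07325922156778 769
slope -0.026000329292583953 y at570 -24.145496232925172 at610 -25.18550940462853 311
gate [569.27113511 -44.93572256 171.56019825] 110 [1.54524125e-02 5.69965500e+02]
minx [559.0667629  559.20970397 559.31530234 559.84739844 559.87640282]
back curve [639.15227575 -47.40094305 172.599438  ]
post x [664.03966547 681.29792929 695.92804341] y [-90.13584937 -72.59781367 -56.5786869 ]
```

```bash
python3 -m handwheel '[[[0,0,-4.1,-0.078],[0,0,-4.1,-0.078],[0,0,-4.1,-0.078],[0,0,-4.1,-0.078],[0,0,-4.1,-0.078],[0,0,-4.1,-0.078],[0,0,-2,-0.05],[0,0,0,0]]]' 0.6; python3 w.py ww1 ring_centre lug ring_weight
```

```text
time: 4.5
tool_pos: [507.2, 179.5, 290.8]
tcp_rot: [3.1, 1.57, 1.925]
contact_force: [0.7, 0.5, -0.6]
grip_width: 55.0
t 4.5 tcp [507.2 179.5 290.8] yaw 0.3956 F [ 0.7  0.5 -0.6] w 55.0
ring_centre [([300.9, 79.9], 0.84, [511.5, 296.8, 90.0]), ([235.6, 51.4], 0.8, [424.4, 302.2, 42.8])]
lug [([236.5, 45.7], 0.88, [429.9, 301.1, 92.5]), ([303.9, 73.3], 0.7, [510.1, 301.7, 107.6])]
ring_weight [([294.3, 82.9], 0.72, [510.0, 298.1, 32.4]), ([240.2, 57.9], 0.65, [431.3, 298.9, 31.3])]
```

View pics/ww1.png

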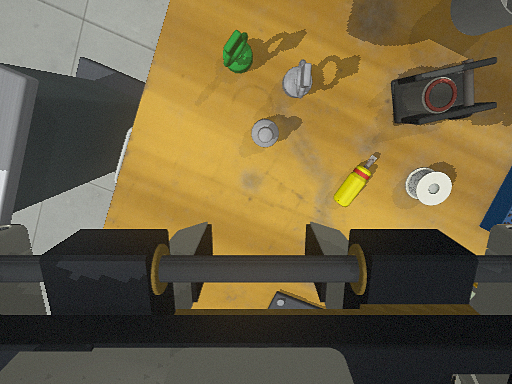

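```bash
cat > lug.py <<'E'
import sys
from h import *
z=np.load('pics/'+sys.argv[1]+'.npz'); d=z['d']; k=z['k']; R=Rotation.from_euler('xyz',z['R']).as_matrix()
v,u=np.nonzero(d>0); c=np.stack([(u-k[2])/k[0],(v-k[3])/k[1],np.ones(len(u))])*d[v,u]
P=(R@c).T+z['t']
cx,cy=float(sys.argv[2]),float(sys.argv[3])
q=P[(np.hypot(P[:,0]-cx,P[:,1]-cy)<40)&(P[:,2]>15)&(P[:,2]<130)]
for h0,h1 in((15,45),(45,75),(75,98),(98,125)):
    s=q[(q[:,2]>h0)&(q[:,2]<h1)]
    if len(s)<5: continue
    r=cv2.minAreaRect(s[:,:2].astype(np.float32)); w,V=np.linalg.eigh(np.cov(s[:,:2].T)); 
    print(h0,len(s),s.mean(0).round(1),'rect',np.round(r[0],1),np.round(r[1],1),round(r[2],1),'pc long dir deg',np.degrees(np.arctan2(V[1,1],V[0,1])).round(1),'sd',np.sqrt(w).round(1))
E
python3 lug.py ww1 511 300
python3 -m handwheel '[[[0,0,-3.5,-0.02],[0,0,-3.5,-0.02],[0,0,-3,0],[0,0,0,0]]]' 0.6; python3 w.py ww2 ring_centre lug ring_weight; python3 lug.py ww2 511 300
```

```text
15 448 [508.9 298.9  31.2] rect [513.6 300.5] [35.9 39.1] 82.3 pc long dir deg 148.3 sd [8.5 9.9]
45 103 [513.1 300.4  62.2] rect [513.6 302.4] [ 6.5 44.2] 20.9 pc long dir deg 111.9 sd [ 1.7 17.1]
75 72 [512.6 298.3  85.2] rect [512.3 301.8] [ 7.1 31.2] 27.3 pc long dir deg 116.7 sd [1.7 9.5]
98 192 [513.4 301.9 106.5] rect [513.9 302. ] [ 8.2 23.5] 20.9 pc long dir deg 110.7 sd [2.4 7. ]
time: 5.03
tool_pos: [467.2, 270.9, 290.7]
tcp_rot: [3.126, 1.569, 1.986]
contact_force: [-0.4, 0.2, -0.4]
grip_width: 55.0
t 5.0333 tcp [467.2 270.9 290.7] yaw 0.4315 F [-0.4  0.2 -0.4] w 55.0
ring_centre [([241.4, 131.4], 0.81, [428.8, 307.8, 109.1]), ([299.4, 162.0], 0.74, [510.6, 301.5, 82.3])]
lug [([239.4, 135.0], 0.69, [428.3, 302.8, 106.5]), ([303.4, 164.9], 0.65, [511.4, 302.8, 107.8])]
ring_weight [([242.6, 127.3], 0.76, [428.2, 312.4, 107.6]), ([295.4, 155.4], 0.72, [510.4, 303.1, 36.0])]
15 380 [507.4 302.4  31. ] rect [511.6 303.9] [38.6 33.7] 52.8 pc long dir deg 76.4 sd [8.1 9.9]
45 100 [511.8 304.2  60.6] rect [513.3 302.4] [ 6.6 44.4] 20.2 pc long dir deg 110.0 sd [ 1.7 16.4]
75 65 [509.9 305.7  85.5] rect [511.4 303.4] [ 6.6 31.7] 11.0 pc long dir deg 103.9 sd [1.7 9. ]
98 153 [512.9 302.9 106.4] rect [513.5 302.6] [ 8.  23.4] 19.7 pc long dir deg 111.0 sd [2.4 6.9]
```

View pics/ww2.png

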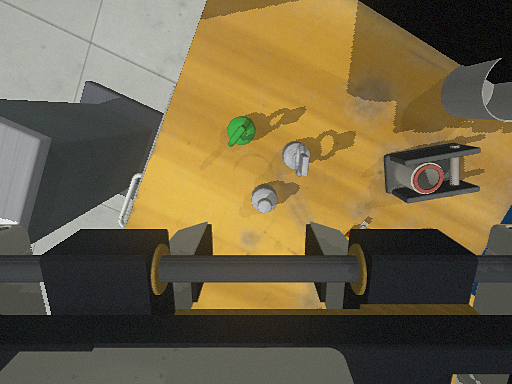

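```bash
python3 -m handwheel '[[[0,2.8,-0.5,0],[0,2.72,-0.43,0.0745],[4,0,0,0],[4,0,0,0],[3,0,0,0],[0,0,0,0],[0,0,0,0]]]' 0.4; python3 w.py ww3 ring_centre lug ; python3 lug.py ww3 513 302
```

```text
time: 5.82
tool_pos: [514.9, 298.6, 179.9]
tcp_rot: [-1.424, 1.568, -2.64]
contact_force: [1.3, -0.2, 0.5]
grip_width: 36.8
t 5.8167 tcp [514.9 298.6 179.9] yaw 0.3542 F [ 1.3 -0.2  0.5] w 36.8
ring_centre [([173.4, 152.1], 0.77, [430.9, 306.3, 78.2]), ([259.7, 183.8], 0.6, [510.7, 312.9, 108.5])]
lug [([259.8, 192.4], 0.82, [513.4, 305.9, 107.9]), ([164.1, 157.2], 0.6, [431.1, 305.9, 104.9])]
15 776 [513.  305.1  29.5] rect [513.4 303.5] [39.5 37.5] 20.3 pc long dir deg -160.2 sd [ 9.7 11.2]
45 76 [507.2 320.4  68.3] rect [507.6 319.6] [5.8 9.1] 21.6 pc long dir deg 111.7 sd [1.9 2.3]
75 72 [509.6 314.2  83.1] rect [509.3 315.4] [7.2 5.7] 16.8 pc long dir deg -160.9 sd [1.3 2. ]
98 266 [513.5 303.7 107.1] rect [513.8 302.8] [ 6.7 24.1] 20.3 pc long dir deg 110.4 sd [2.1 7.2]
```

View pics/ww3.png

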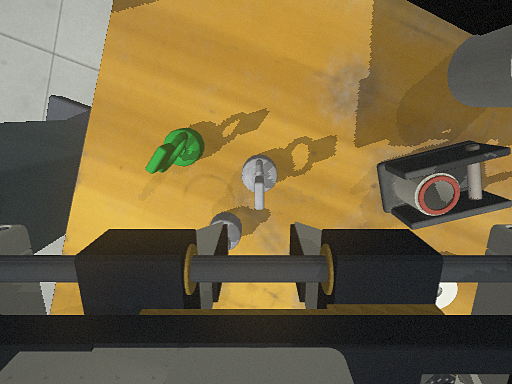

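```bash
python3 -m handwheel '[[[2.5,0.03,-0.44,0],[3,0,0,0],[2.5,0,0,0],[1.5,0,0,0],[0,0,0,0],[0,0,0,0]]]' 0.4; python3 w.py ww4
```

```text
time: 6.47
tool_pos: [514.3, 304.7, 87.2]
tcp_rot: [1.569, 1.569, 0.355]
contact_force: [0.7, 0.3, 0.6]
grip_width: 36.6
t 6.4667 tcp [514.3 304.7  87.2] yaw 0.3563 F [0.7 0.3 0.6] w 36.6
```

View pics/ww4.png

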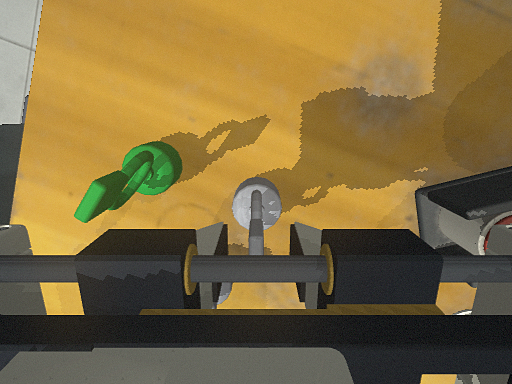

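```bash
python3 -m handwheel '[[[0.2,0,0.15,0],[0,0,0,0],[0,0,0,0],[0,0,0,0],[0,0,0,0]]]' 0.4;  python3 -m handwheel '[[[0,0,0,0],[0,0,0,0],[0,0,0,0],[0,0,0,0],[0,0,0,0],[0,0,0,0],[0,0,0,0]]]' 0
```

```text
time: 6.93
tool_pos: [514.1, 303.1, 84.1]
tcp_rot: [1.507, 1.57, 0.293]
contact_force: [0.5, -0.6, -0.0]
grip_width: 36.5
time: 7.52
tool_pos: [513.9, 303.1, 83.6]
tcp_rot: [-1.158, 1.571, -2.372]
contact_force: [-0.9, -0.0, -0.8]
grip_width: 7.7
```

```bash
python3 -m handwheel '[[[-1,0,0,0],[-3,0,0,0],[-3,0,0,0.09],[-3,0,0,0.09],[-2,0,0,0.09],[-1,0,0,0.086],[0,0,0,0]]]';python3 w.py ww5
```

```text
time: 8.1
tool_pos: [514.9, 303.5, 217.1]
tcp_rot: [1.959, 1.565, 0.386]
contact_force: [0.3, -0.6, -4.1]
grip_width: 7.8
t 8.1 tcp [514.9 303.5 217.1] yaw -0.0025 F [ 0.3 -0.6 -4.1] w 7.8
```

```bash
python3 -m handwheel '[[[0,0.1,1,0],[0,0.1,2,0],[0,0.1,3,0],[0,0.1,3.5,0],[0,0.1,3.5,0],[0,0.1,3.5,0],[0,0.1,3.5,0],[0,0.1,3.5,0]]]';python3 -m handwheel '[[[0,0.1,3.5,0],[0,0.1,3.5,0],[0,0.1,3,0],[0,0,2,0],[0,0,1.5,0],[0,0,1,0],[0,0,0,0],[0,0,0,0]]]';python3 w.py ww6; python3 fit.py ww6
```

```text
time: 8.82
tool_pos: [520.7, 65.8, 212.1]
tcp_rot: [-1.469, 1.567, -3.036]
contact_force: [0.5, 0.5, -3.9]
grip_width: 7.5
time: 9.48
tool_pos: [524.5, -76.9, 212.9]
tcp_rot: [-2.016, 1.569, 2.696]
contact_force: [-0.4, 0.4, -2.3]
grip_width: 7.6
t 9.4833 tcp [524.5 -76.9 212.9] yaw 0.0004 F [-0.4  0.4 -2.3] w 7.6
4061 z [169.66725492 172.75744103 174.47989055]
slope 0.01974715359914377 y at570 -71.43837137079603 at610 -70.64848522683027 1382
slope -0.019505313916224197 y at570 -24.05809412093147 at610 -24.83830667758044 571
gate [569.04153492 -44.79770328 171.4553029 ] 201 [1.93684748e-02 5.69909198e+02]
minx [535.14138582 535.15519263 535.18944714 535.19177349 535.19464548]
back curve [638.83141868 -47.44434638 172.44015164]
post x [663.9840057  679.72691429 695.48580006] y [-89.4618607  -71.61171869 -56.3438882 ]
```

View pics/ww6.png

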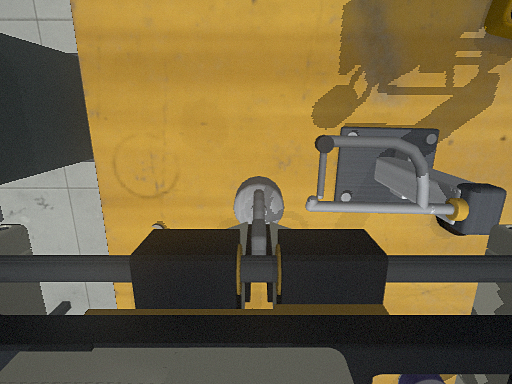

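```bash
python3 -m handwheel '[[[0.9,0,-0.3,0],[0.9,0,-0.3,0],[0,0,0,0],[0,0,0,0],[0,0,0,0],[0,0,0,0]]]';python3 w.py ww7; python3 - <<'E'
from h import *
p,d,m=cap('side','s7'); 
cv2.imwrite('pics/s7c.png',cv2.resize(cv2.cvtColor(p,cv2.COLOR_RGB2BGR)[130:230,200:320],(720,600),interpolation=cv2.INTER_CUBIC))
E
```

```text
time: 10.03
tool_pos: [525.3, -70.8, 195.9]
tcp_rot: [1.046, 1.57, -0.524]
contact_force: [-0.2, -0.2, -2.1]
grip_width: 7.4
t 10.0333 tcp [525.3 -70.8 195.9] yaw 0.001 F [-0.2 -0.2 -2.1] w 7.4
```

View pics/s7c.png

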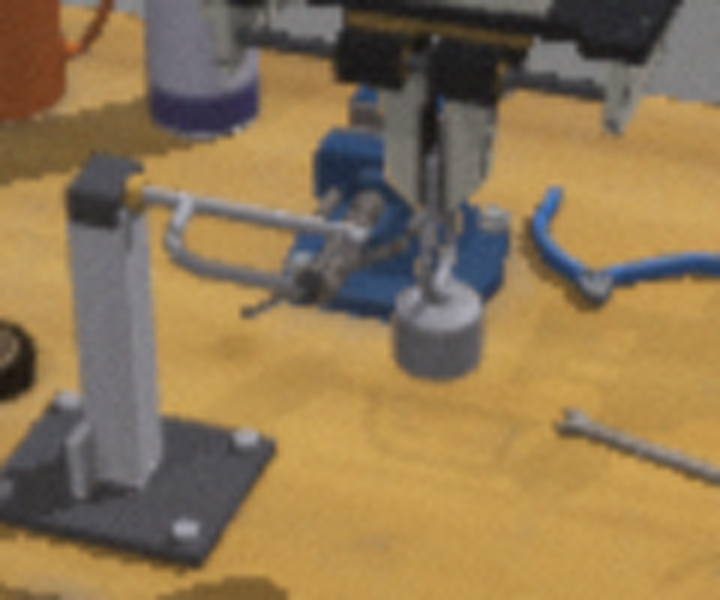

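```bash
python3 -m handwheel '[[[0.1,1,0,0],[0,1.5,0,0],[0,0.7,0,0],[0,0.5,0,0],[0,0.3,0,0],[0,0,0,0],[0,0,0,0]]]';python3 -m handwheel '[[[0,0.4,0,0],[0,0.4,0,0],[0,0.2,0,0],[0,0,0,0]]]';python3 w.py ww8; python3 fit.py ww8
```

```text
time: 10.72
tool_pos: [564.4, -71.0, 194.6]
tcp_rot: [-1.418, 1.569, -2.988]
contact_force: [-2.1, -1.5, -2.4]
grip_width: 8.0
time: 11.05
tool_pos: [575.0, -70.7, 194.4]
tcp_rot: [-1.721, 1.57, 2.992]
contact_force: [-3.8, -0.2, -4.5]
grip_width: 8.0
t 11.05 tcp [575.  -70.7 194.4] yaw 0.0007 F [-3.8 -0.2 -4.5] w 8.0
4148 z [170.07048174 172.80769237 174.77826926]
slope -0.017956754187213497 y at570 -68.24543345709097 at610 -68.96370362457951 1339
slope -0.0012193375216042867 y at570 -24.466172089012872 at610 -24.51494558987704 689
gate [577.13202667 -46.80311685 173.14876937] 388 [-2.03939085e-01  5.67587042e+02]
minx [559.13837029 559.22251545 559.30856202 559.80923611 559.81313759]
back curve [639.42219136 -47.3941447  172.56353812]
post x [663.56837055 680.89784446 695.93156761] y [-89.45405003 -71.69891152 -56.25933549]
```

View pics/ww8.png

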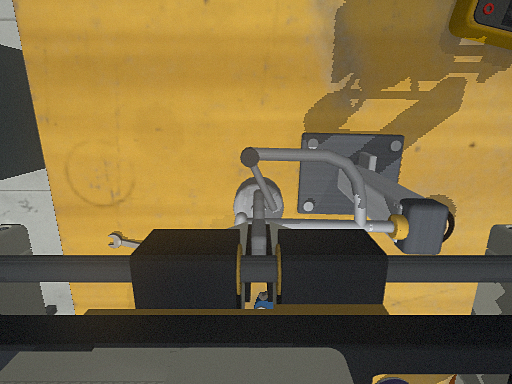

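```bash
python3 -m handwheel '[[[0,0.4,0,0],[0,0.5,0,0],[0,0.5,0,0],[0,0.3,0,0],[0,0,0,0]]]';python3 -m handwheel '[[[0,0.4,0,0],[0,0.5,0,0],[0,0.5,0,0],[0,0.5,0,0],[0,0.3,0,0],[0,0,0,0]]]';python3 w.py ww9; python3 fit.py ww9
```

```text
time: 11.52
tool_pos: [592.5, -71.5, 194.5]
tcp_rot: [0.134, 1.57, -1.436]
contact_force: [-2.2, -3.3, -4.6]
grip_width: 8.3
time: 12.02
tool_pos: [615.3, -70.7, 194.9]
tcp_rot: [1.655, 1.569, 0.085]
contact_force: [-0.1, -0.2, -3.7]
grip_width: 7.7
t 12.0167 tcp [615.3 -70.7 194.9] yaw 0.0006 F [-0.1 -0.2 -3.7] w 7.7
3944 z [170.06664909 172.79459795 174.90652732]
slope 0.027848176326894302 y at570 -70.5225617323626 at610 -69.40863467928683 1015
slope 0.044761347539810974 y at570 -25.6931835714812 at610 -23.90272966988876 736
gate [574.23486829 -44.78658752 171.58569229] 235 [3.31856336e-02 5.75721140e+02]
minx [563.95183762 564.38161461 564.38981434 564.43601984 564.46505961]
back curve [635.40136386 -48.23378411 173.74790029]
post x [663.23321262 683.46311415 696.20613695] y [-79.5749919  -65.95711049 -56.07764041]
```

View pics/ww9.png

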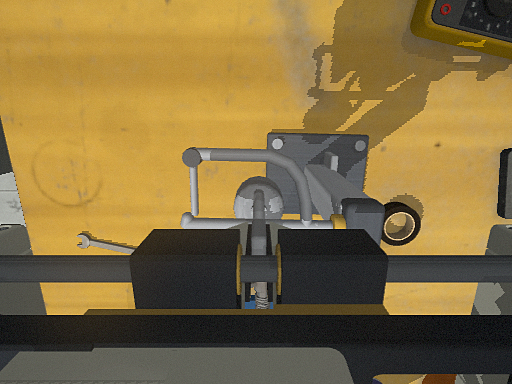

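```bash
python3 -m handwheel '[[[0,-0.5,0,0],[0,-1,0,0],[0,-0.9,0,0],[0,-0.4,0,0],[0,0,0,0],[0,0,0,0]]]';python3 -m handwheel '[[[0,-0.3,0,0],[0,-0.2,0,0],[0,-0.2,0,0],[0,0,0,0],[0,0,0,0]]]';python3 -m handwheel '[[[0,-0.2,0,0],[0,0,0,0],[0,0,0,0]]]'
```

```text
time: 12.57
tool_pos: [586.2, -70.9, 195.1]
tcp_rot: [1.372, 1.57, -0.199]
contact_force: [-0.6, 0.8, -3.5]
grip_width: 8.0
time: 12.98
tool_pos: [579.1, -70.9, 194.7]
tcp_rot: [0.426, 1.571, -1.144]
contact_force: [-0.2, -0.0, -3.8]
grip_width: 7.8
time: 13.23
tool_pos: [577.9, -70.9, 194.9]
tcp_rot: [1.459, 1.569, -0.111]
contact_force: [3.7, 1.4, -5.0]
grip_width: 7.8
```

```bash
python3 -m handwheel '[[[0,-0.2,0,0],[0,0,0,0],[0,0,0,0]]]' | grep -E 'tool_pos|force';python3 -m handwheel '[[[0,-0.2,0,0],[0,0,0,0],[0,0,0,0]]]'| grep -E 'tool_pos|force';python3 -m handwheel '[[[0,-0.2,0,0],[0,0,0,0],[0,0,0,0]]]'| grep -E 'tool_pos|force'
```

```text
tool_pos: [575.7, -70.9, 194.9]
contact_force: [4.8, 0.4, -3.8]
tool_pos: [573.5, -70.9, 194.9]
contact_force: [5.1, 1.0, -3.9]
tool_pos: [571.3, -70.9, 194.8]
contact_force: [4.8, 1.1, -3.9]
```

```bash
python3 -m handwheel '[[[0,-0.15,0,0],[0,0,0,0],[0,0,0,0]]]' | grep -E 'tool_pos|force';python3 -m handwheel '[[[0,-0.15,0,0],[0,0,0,0],[0,0,0,0]]]'| grep -E 'tool_pos|force'
```

```text
tool_pos: [569.7, -70.9, 194.8]
contact_force: [4.9, 0.7, -3.7]
tool_pos: [568.8, -70.8, 194.9]
contact_force: [6.4, 1.9, -4.4]
```

```bash
python3 -m handwheel '[[[0,-0.05,0,0],[0,0,0,0],[0,0,0,0]]]' | grep -E 'tool_pos|force'
```

```text
tool_pos: [568.6, -70.9, 194.9]
contact_force: [8.0, 1.2, -4.9]
```

```bash
python3 -m handwheel '[[[0,-0.05,0,0],[0,0,0,0],[0,0,0,0]]]' | grep -E 'tool_pos|force'
```

```text
tool_pos: [568.4, -70.8, 194.9]
contact_force: [8.5, 2.1, -6.9]
```

```bash
python3 -m handwheel '[[[0,-0.05,0,0],[0,0,0,0],[0,0,0,0]]]' | grep -E 'tool_pos|force'; for i in 1 2 3; do python3 -m handwheel '[[[0,0,0,0]]]' | grep -E 'tool_pos|force'; done
```

```text
tool_pos: [568.3, -70.9, 195.0]
contact_force: [10.4, 1.3, -5.7]
tool_pos: [568.3, -70.9, 195.0]
contact_force: [10.6, 1.7, -6.7]
tool_pos: [568.3, -70.9, 195.0]
contact_force: [10.0, 1.7, -6.5]
tool_pos: [568.3, -70.9, 195.0]
contact_force: [9.8, 2.1, -5.9]
```

```bash
python3 -m handwheel '[[[0,0,0,0],[0,0,0,0],[0,0,0,0],[0,0,0,0],[0,0,0,0],[0,0,0,0]]]'; python3 -m handwheel '[[[0,0,0,0],[0,0,0,0],[0,0,0,0],[0,0,0,0],[0,0,0,0],[0,0,0,0],[0,0,0,0],[0,0,0,0]]]'; python3 w.py wp; python3 fit.py wp; python3 - <<'E'
from h import *
p,d,m=cap('side','sp'); 
cv2.imwrite('pics/spc.png',np.hstack([cv2.resize(cv2.cvtColor(p,cv2.COLOR_RGB2BGR)[130:230,200:320],(480,400),interpolation=cv2.INTER_CUBIC),cv2.resize(cv2.imread('pics/wp.png')[100:240,150:320],(320,264)).__class__((400,320,3),dtype=np.uint8)*0]))
E
```

```text
time: 15.98
tool_pos: [568.3, -70.8, 195.0]
tcp_rot: [1.547, 1.567, -0.024]
contact_force: [9.8, 1.6, -6.7]
grip_width: 7.8
time: 16.65
tool_pos: [568.3, -70.9, 195.0]
tcp_rot: [1.547, 1.567, -0.024]
contact_force: [9.2, 1.7, -6.7]
grip_width: 7.6
t 16.65 tcp [568.3 -70.9 195. ] yaw 0.0003 F [ 9.2  1.7 -6.7] w 7.6
4272 z [170.13785431 172.83437288 174.83004571]
slope -0.0015857006285856618 y at570 -69.79822544046736 at610 -69.86165346561079 1421
slope -0.022609607908576787 y at570 -23.877221481983224 at610 -24.781605798326297 674
gate [566.10850296 -46.6588089  173.15609846] 348 [-2.06232301e-01  5.56485949e+02]
minx [554.5181786  554.53043509 554.58364257 554.58894657 554.6101153 ]
back curve [634.45710834 -47.32097138 172.61573512]
post x [663.44878812 680.84686969 695.83801183] y [-89.46416175 -71.726965   -56.12415111]
```

View pics/wp.png

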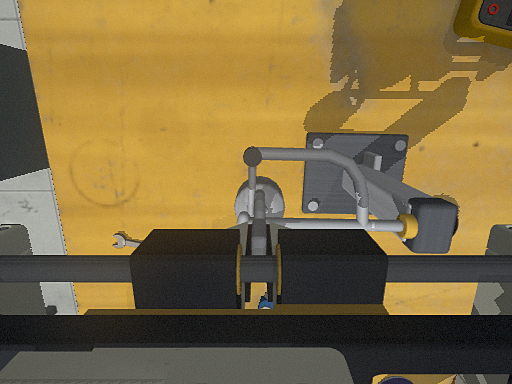

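View pics/spc.png

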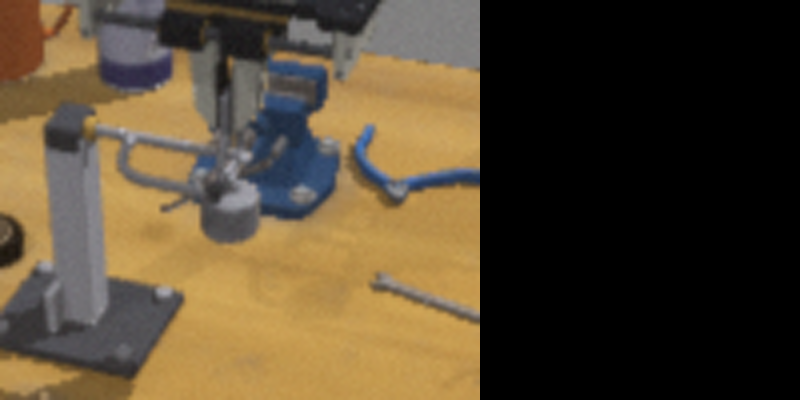

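```bash
python3 -m handwheel '[[[0,0.2,0,0],[0,0.5,0,0],[0,0.9,0,0],[0,0.7,0,0],[0,0.4,0,0],[0,0,0,0],[0,0,0,0]]]'; python3 -m handwheel '[[[0.4,0,0,0],[0.4,0,0,0],[0.2,0,0,0],[0,0,0,0],[0,0,0,0]]]'; python3 -m handwheel '[[[0.1,0,0,0],[0,0,0,0],[0,0,0,0]]]' | grep -E 'pos|force'
```

```text
time: 17.33
tool_pos: [593.2, -70.9, 194.3]
tcp_rot: [-1.569, 1.569, -3.139]
contact_force: [0.2, -0.4, -3.1]
grip_width: 8.0
time: 17.75
tool_pos: [593.3, -70.9, 184.5]
tcp_rot: [-1.608, 1.57, 3.105]
contact_force: [-0.4, -0.5, -3.5]
grip_width: 7.7
tool_pos: [593.6, -70.9, 183.8]
contact_force: [0.4, -0.1, -2.7]
```

```bash
python3 -m handwheel '[[[0.1,0,0,0],[0,0,0,0],[0,0,0,0],[0,0,0,0]]]' | grep -E 'pos|force';  python3 -m handwheel '[[[0.05,0,0,0],[0,0,0,0],[0,0,0,0],[0,0,0,0]]]' | grep -E 'pos|force'
```

```text
tool_pos: [593.6, -70.9, 182.7]
contact_force: [-0.4, -0.2, -2.4]
tool_pos: [593.7, -70.9, 182.4]
contact_force: [1.2, -0.5, -0.6]
```

```bash
python3 -m handwheel '[[[0.03,0,0,0],[0,0,0,0],[0,0,0,0]]]' | grep -E 'pos|force';  python3 -m handwheel '[[[0,0,0,0],[0,0,0,0],[0,0,0,0],[0,0,0,0],[0,0,0,0],[0,0,0,0]]]' 0.35; python3 w.py wr; python3 fit.py wr; python3 - <<'E'
from h import *
p,d,m=cap('side','sr'); 
cv2.imwrite('pics/src.png',cv2.resize(cv2.cvtColor(p,cv2.COLOR_RGB2BGR)[130:230,200:320],(720,600),interpolation=cv2.INTER_CUBIC))
E
```

```text
tool_pos: [593.7, -70.9, 182.3]
contact_force: [-1.0, -0.0, 2.1]
time: 19.42
tool_pos: [593.6, -70.9, 181.8]
tcp_rot: [-0.783, 1.571, -2.353]
contact_force: [-0.3, -0.2, 0.1]
grip_width: 31.9
t 19.4167 tcp [593.6 -70.9 181.8] yaw 0.0005 F [-0.3 -0.2  0.1] w 31.9
4045 z [169.48465147 172.75221268 174.84443472]
slope 0.06648982561903864 y at570 -70.24442347478731 at610 -67.58483045002578 831
slope -0.02328613235878161 y at570 -23.85444503001861 at610 -24.785890324369873 784
gate [575.4851325  -47.69132922 169.98486828] 413 [ -1.37623763 509.85053076]
minx [555.10932202 555.18336093 555.37094912 555.3721187  555.49577909]
back curve [634.90485788 -47.35201617 172.71072331]
post x [667.29798782 685.34835188 696.21263172] y [-75.76756757 -63.09236728 -55.86639457]
```

View pics/src.png

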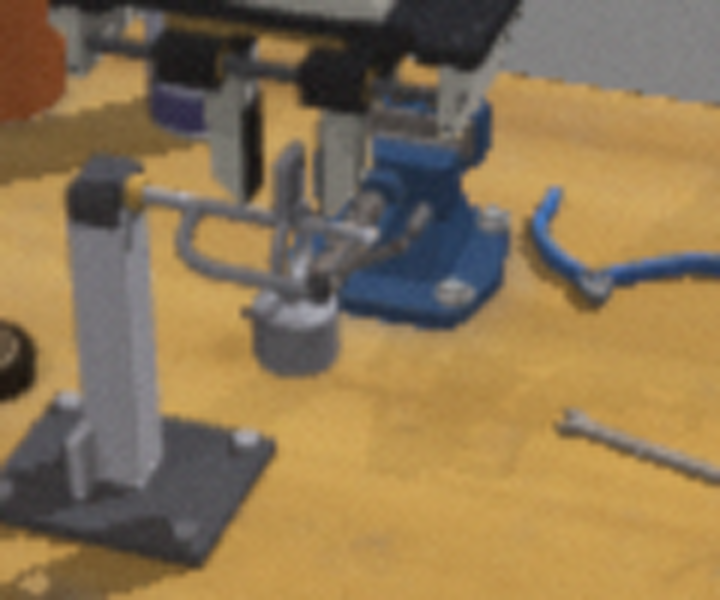

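View pics/wr.png

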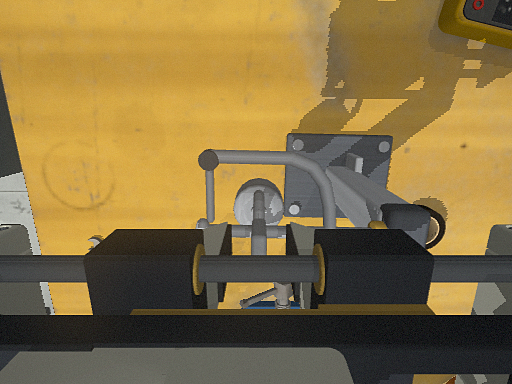

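Released; the weight hangs upright on the bar at wrist column 258 and the gate (column 210) is shut. Now straight up.

```bash
python3 -m handwheel '[[[-0.5,0,0,0],[-1.5,0,0,0],[-3,0,0,0],[-4,0,0,0],[-3,0,0,0],[-1,0,0,0],[0,0,0,0],[0,0,0,0]]]'; python3 -m handwheel '[[[0,0,0,0],[0,0,0,0],[0,0,0,0],[0,0,0,0],[0,0,0,0],[0,0,0,0]]]' | grep force; python3 w.py wf lug ring_centre; python3 fit.py wf; python3 lug.py wf 593 -71; python3 - <<'E'
from h import *
p,d,m=cap('side','sf'); 
cv2.imwrite('pics/sfc.png',cv2.resize(cv2.cvtColor(p,cv2.COLOR_RGB2BGR)[130:230,200:320],(720,600),interpolation=cv2.INTER_CUBIC))
z=np.load('pics/wf.npz'); k=z['k']; d=z['d']; R=Rotation.from_euler('xyz',z['R']).as_matrix()
v,u=np.nonzero(d>0); P=(R@(np.stack([(u-k[2])/k[0],(v-k[3])/k[1],np.ones(len(u))])*d[v,u])).T+z['t']
s=P[(np.hypot(P[:,0]-593,P[:,1]+71)<30)&(P[:,2]>190)&(P[:,2]<225)]; print(s.mean(0),s[:,2].max(),np.percentile(s[:,2],50),cv2.minAreaRect(s[:,:2].astype(np.float32)))
E
```

```text
time: 20.18
tool_pos: [593.4, -70.8, 311.5]
tcp_rot: [-1.242, 1.571, -2.812]
contact_force: [-0.0, 0.0, 0.0]
grip_width: 32.3
contact_force: [-0.7, 0.3, 0.2]
t 20.6833 tcp [593.5 -70.9 311.6] yaw 0.0005 F [-0.7  0.3  0.2] w 31.9
lug [([256.4, 186.6], 0.62, [592.1, -67.3, 205.4])]
ring_centre [([256.1, 179.7], 0.88, [591.8, -60.8, 204.9])]
1847 z [170.17967298 172.81322101 174.69386615]
slope -0.009375988680722041 y at570 -70.00338730881465 at610 -70.37842685604353 600
slope -0.0007486390579557642 y at570 -24.709342062531864 at610 -24.739287624850096 262
gate [573.76600405 -47.10564185 170.21329987] 139 [ -1.26652892 514.10534632]
minx [554.46892132 554.4819813  555.48817492 555.56967399 555.57737585]
back curve [634.97041355 -47.28209246 172.74624552]
post x [664.01056378 681.77992876 696.30260881] y [-89.85300803 -72.76819576 -56.58837308]
98 75 [594.7 -56.5 114.6] rect [595.7 -60. ] [14.2 37. ] 80.4 pc long dir deg 175.5 sd [ 3.7 10.5]
[594.06306556 -68.80377887 205.21210496] 208.16785985545283 206.11327433646505 ((594.044677734375, -70.06768035888672), (6.779126167297363, 22.755027770996094), 0.0015310884919017553)
```

View pics/wf.png

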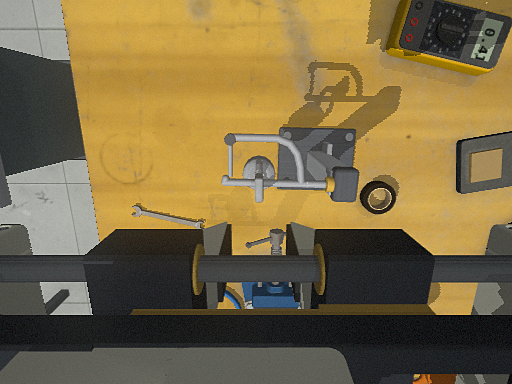

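View pics/sfc.png

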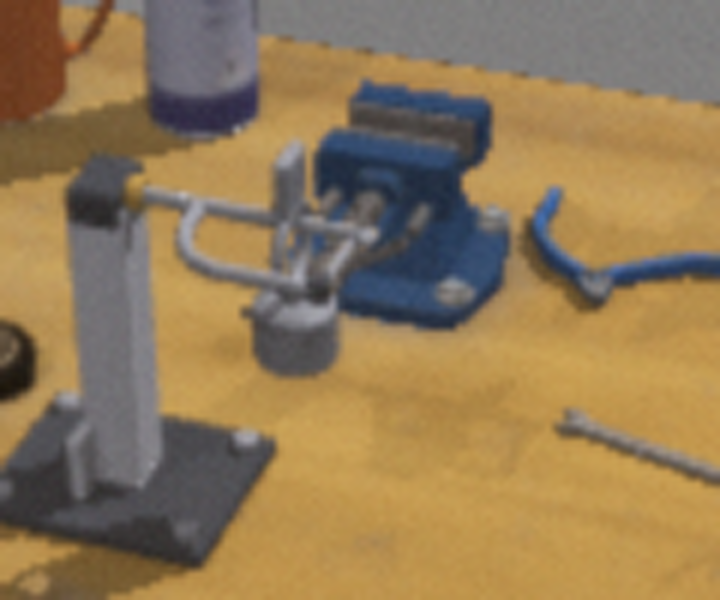

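```bash
python3 -c "
from plant import bot; print(bot.close_job(), bot.get_obs()['time'])"
```

```text
the job is handed in; nothing more can be done
the job is handed in; nothing more can be done
```

The weight is hanging from the hook's straight bar, released, and the job is handed in at about 21 s of the 70 s allowed.

- **Going on:** I gripped the steel ring_weight by its lug (the green look-alike was left alone) and pushed the ring in past the gate. The wrist picture then showed the gate shut behind it.
- **Tug:** I pulled the ring back against the shut gate. The hook dragged at about 5 N until its end play ran out. I then held about 9 to 10.5 N along the bar (about 10.7 N in all) for roughly 2 s. The highest force I read anywhere was well under 20 N.
- **Leaving it:** I moved the ring back inward, lowered it onto the bar until the bar took the weight, opened the gripper and raised it clear.

**Last checks:**
- The gate looked shut in the wrist picture, but my numerical gate fit was spoilt by the weight's points being mixed in. That check therefore rests on the picture alone.
- The ring centre sat about 29 mm inside the gate line and 13 mm below the bar. It was within about 1 mm sideways and facing along the bar.
- The weight was in the same place in views about a second apart, and the tool force was near zero.
- Where the ring stood during the tug is less certain. I measured 3 to 4 mm inside the gate line, while the stated contact position is 6 mm; both lie within the 1 to 11 mm allowed.
- I did not measure the bystanders again at the end. Those in view (spanner and side cutters) looked undisturbed.

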